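# Fetch the watch movement from behind the things on the rack

### The job

The watch movement sits at the back of the wooden rack, hemmed in by an oil bottle, a hexagonal post and a canister: stand these three upright in the steel tray, then take the movement out and set it gently (no dropping) in the middle of the round rubber pad. Only when the movement lies there, put the three back upright on the rack, each on the very spot where it stood at the start. Tip nothing over and leave the screwdriver stand, the brass watch case and the file where they are.

Things in the scene. Friction and masses are not known exactly. Their poses are not given: they have to be found in the camera images.
- bottle: Loose amber glass oil bottle with a black cap, round. Body 34 mm diameter up to 58 mm high, short shoulder, then a cap 26 mm diameter from 64 to 88 mm (the top). About 120 g. Origin: centre of the underside; z up. Starts on an outer spot of the rack.
- hexpost: Loose black plastic post: a hexagonal column 32 mm across the flats (37 mm across the corners) from 6 mm to the flat top at 84 mm, on a round foot 42 mm diameter, 6 mm thick. About 100 g. Origin: centre of the underside; z up; its x axis is square to one pair of flats (further pairs every 60 degrees). Starts on an outer spot of the rack.
- canister: Loose plain aluminium parts canister, a round upright cylinder 36 mm diameter, 80 mm high, with a thin dark groove at 60 mm under its lid (the lid does not come off). About 110 g. Origin: centre of the underside; z up. Starts on an outer spot of the rack.
- movement: Loose watch movement in its steel holder: a flat round steel disc 44 mm diameter, 18 mm high, with brass wheels on its top. About 70 g. Origin: centre of the underside; z up. Starts lying on the rack's rear middle spot, between the other three.
- rack: Fixed light-wood board, 140 (x) by 168 (y) mm, top 12 mm above the table; along its rear (+x) edge a rim 8 mm thick, 25 mm above the table. Origin: centre of the underside. Flush grey felt spots, 47 mm diameter: outer ones at (x, y) = (-34, 0), (24, 57), (24, -57) mm, the movement's at (20, 0). Things start within 5 mm of spot centres; which tall thing stands on which outer spot changes.
- tray: Fixed open steel tray, the side area: 230 mm (its x) by 100 mm (its y) outside, 14 mm high, walls and floor 5 mm thick. Origin: centre of the underside; z up. Stands to the left or to the right of the rack.
- pad: Fixed round black rubber work pad, 96 mm diameter, 8 mm thick, with a cork-coloured disc 52 mm diameter marked flush in its middle. Origin: centre of the underside; z up. Stands on the other side of the rack from the tray.
- driverstand: Bystander, loose: aluminium screwdriver stand, 84 mm diameter, with seven upright screwdrivers, 105 mm high. Beyond the tray or the pad. Leave it where it is. Origin: centre of the underside.
- watchcase: Bystander, loose: closed brass watch case with a crown, 44 mm diameter, 13 mm high. Beyond the tray or the pad. Leave it where it is. Origin: centre of the underside.
- file: Bystander, loose: small wooden-handled file, 12 mm wide, 6 mm high, lying along y between the robot and the rack; its handle reaches 65 mm either way from the origin and its steel blade a further 50 mm to its +y. Leave it where it is. Origin: centre of the handle's underside.
There are look-alikes about, which are no part of the job. Leave any turquoise look-alike of the movement alone. Leave any blue or red look-alike of the bottle alone.

How it is judged:
By the outcome, as a careful person would: the job done as asked, in the order asked, and still so for the second after the job is handed in, with the robot touching nothing.
It also fails if it takes over 134 s, if anything falls off the work surface, if the arm or the gripper's body presses on something with over 40 N, if the wrist force passes 120 N, or if a joint passes its speed limit or range.

### The arm

A 7-joint arm with a two-finger parallel gripper is mounted at the origin on the work surface. World frame = base frame: x ahead of the robot, y to its left, z up, the work surface at z = 0. Lengths are in m, angles in rad, forces in N, time in s.
With the tool pointing down it reaches from about 0.425 to 0.925 m from the base axis. Payload 6.8 kg.
Tool frame: the origin (TCP) lies midway between the tips of the shut fingers; the grasp point (between the pads) lies 19 mm behind it; z points along the fingers, y is the line along which they close (so a half turn about z gives the same grasp; the last joint's range is limited). The gripper opens to 85 mm and grips with 20 to 120 N. Pads are 22 mm wide; open, the fingers measure 114 mm over their backs; the gripper's body (76 mm by 85 mm) begins 54 mm behind the grasp point. The pads swing forward as they close: fully open they stand 13 mm farther back than shut.
Start: joints at [-0.108, 0.477, 0.022, 1.555, -0.011, 1.109, -0.083], TCP at [0.675, 0, 0.231] pointing down, gripper open.
Joint ranges: [-2.96, 2.96], [-0.34, 2.1], [-1.41, 1.46], [0.24, 2.44], [-1.37, 4.51], [0.17, 1.92], [-2.96, 2.96]. Speed limits (rad/s): [2.39, 2.39, 3.14, 3.14, 3.14, 3.14, 3.14].

### API

Orientations are given as a unit quaternion [w, x, y, z].
In Python, from station import * gives the robot as it stands.
- The arm moves only by the shell command python3 -m creep 'ROWS' [FORCE]. ROWS is JSON, a list of rows, each a list of 7 numbers: the gripper command: -1 is shut, 1 is fully open, values between are in proportion, then the shift along the world's x, y, z in mm, then the turn, a rotation vector about the world's x, y, z in rad. A call has 1 to 5 rows; each row shifts and turns the commanded pose from where the row before left it; what a row does not reach is not made up. A row lasts 1/8 s, in which the tool goes at most 62.5 mm and 10.7 degrees, less where a joint would pass 70% of its speed; a pose out of reach is approached as far as the arm can. A call is refused whole if a number of a shift passes 62.5 or a number of a turn 0.188, either way. A call with a gripper value outside its range is refused whole. The fingers move at their own pace and stop on an object; FORCE is the grip in N (left out, the last holds). Time passes only in rows, so rows that do not move let the fingers close. It gives the time, the measured TCP pose, the force, the opening and the grip force at its end, in the units of the state.
- get_obs(): the state, without advancing time (a new reading comes with each control period).
- read_camera(name): name is "scene" or "side" or "wrist"; returns (picture, depth): 400x640x3 uint8, red, green, blue; 400x640 float32, m along the optical axis (not along the pixel's ray), 0 where there is no reading.
- camera_params(name): a dict with "intrinsics" (3x3 intrinsics, pixels), "k1" (the pictures are not rectified: a ray, as slopes to the right and down, at radius r is drawn at 1 + k1 r^2 times it, then the intrinsics apply), "cam_to_world" (4x4, takes a point from camera to world coordinates); the wrist camera has in their place "mount" (4x4, takes a point from camera to tool coordinates, whose origin is the TCP and whose axes are the flange's). Camera axes: x right, y up, looking along -z (the intrinsics and any distortion apply to the point x, -y, -z); pixel columns grow to the right and rows downward; lengths in m; the calibration is good to about 2 mm. A picture is of the moment at which its call begins: read the wrist's pose just before it. camera_params takes no time and is no camera call.
- hand_in(): hands the job in; it is judged then, once.
The state is a dict: "t": time; "q": joint angles; "joint_vel": joint speeds; "joint_torque": joint torques, N m; "eef_pos": TCP position; "tool_rot": TCP orientation; "contact_force": force on the tool from outside, world axes, zero at the start; "torque": the same for the moment, N m; "gripper_width": opening from 0.0 (shut) to 1.0 (fully open); "grasp_force": force on a finger pad.
Only numpy, scipy, OpenCV 4.12 (cv2) and the standard library are available. Lean on these libraries where they do the work, as an engineer would, in place of code of your own. Each camera call takes 0.05 s, during which the arm holds its last target. There are 200 camera calls.

## Working session

There is one attempt and no reset: what is moved stays moved. The work goes in short steps, Python scripts to look and compute and a shell command to move; the robot and the scene stay as the last step left them, time stands still between calls to the robot, and variables do not carry over. Pictures are saved under pics/ and viewed, at most 14 in all, crops included, and the job is handed in when it is done.

```bash
ls; mkdir -p pics; cat > h.py <<'E'
import numpy as np, cv2
from station import *
def snap(name,fn=None):
    im,d=read_camera(name)
    if fn: cv2.imwrite(f'pics/{fn}.png',im[:,:,::-1])
    return im,d
E
python3 - <<'E'
from h import *
for n in('scene','side'):
    im,d=snap(n,n+'0'); np.savez(n+'0',im=im,d=d)
    p=camera_params(n); print(n,p['k1'],np.round(p['intrinsics'],1).tolist(),np.round(p['cam_to_world'],3).tolist())
print(np.round(camera_params('wrist')['mount'],4).tolist(),get_obs())
E
```

```text
pics
scene -0.03473881731073586 [[430.6, 0.0, 311.9], [0.0, 430.6, 201.4], [0.0, 0.0, 1.0]] [[0.229, -0.788, 0.572, 1.108], [0.973, 0.195, -0.122, -0.112], [-0.015, 0.585, 0.811, 0.858], [0.0, 0.0, 0.0, 1.0]]
side -0.06693625769851116 [[395.6, 0.0, 320.7], [0.0, 395.6, 201.1], [0.0, 0.0, 1.0]] [[0.949, 0.236, -0.211, 0.371], [-0.316, 0.712, -0.627, -0.591], [0.002, 0.661, 0.75, 0.748], [0.0, 0.0, 0.0, 1.0]]
[[0.0008, 0.9525, 0.3046, 0.0782], [1.0, -0.0005, -0.0012, -0.0004], [-0.001, 0.3046, -0.9525, -0.1426], [0.0, 0.0, 0.0, 1.0]] {'t': 0.1, 'q': array([-0.10809581,  0.47774738,  0.0223298 ,  1.55637842, -0.01153454,
        1.10930021, -0.08312947]), 'joint_vel': array([-0.00035856, -0.00061082, -0.0004782 , -0.00289203, -0.00096035,
       -0.00075661, -0.00129342]), 'joint_torque': array([ 5.69385389e-03, -5.97765398e+01,  1.61440808e+00, -2.81952703e+01,
        1.29656185e-02,  5.02699884e-03, -1.13572563e-05]), 'eef_pos': array([6.74447941e-01, 2.51372493e-06, 2.30391689e-01]), 'tool_rot': array([-5.70965811e-04,  7.07112845e-01,  7.07100203e-01, -6.33770543e-04]), 'contact_force': array([-0.6719509 ,  1.30808242, -0.85191834]), 'torque': array([-0.03950209, -0.02416137, -0.03619342]), 'grasp_force': 0.0, 'gripper_width': 0.9993741364473109}
```

View pics/scene0.png

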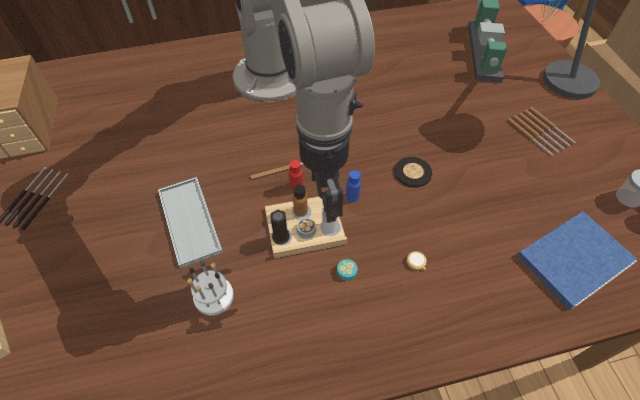

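View pics/side0.png

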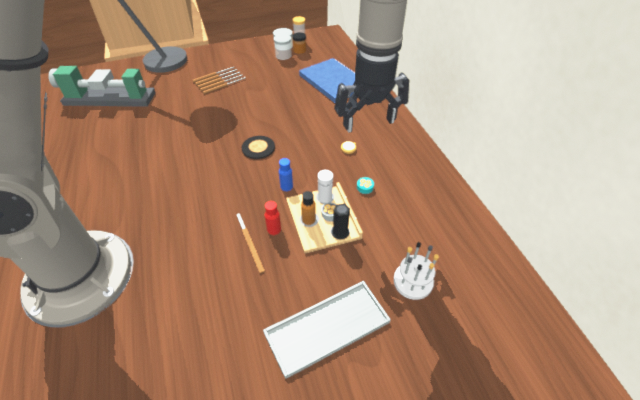

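```bash
cat >> h.py <<'E'
from scipy.spatial.transform import Rotation as R
def c2w(name,obs=None):
    p=camera_params(name)
    if name!='wrist': return p,np.array(p['cam_to_world'])
    o=obs or get_obs(); T=np.eye(4); w,x,y,z=o['tool_rot']; T[:3,:3]=R.from_quat([x,y,z,w]).as_matrix(); T[:3,3]=o['eef_pos']
    return p,T@np.array(p['mount'])
def rays(p,T,uv):
    n=cv2.undistortPoints(np.asarray(uv,float).reshape(-1,1,2),np.array(p['intrinsics'],float),np.array([p['k1'],0,0,0])).reshape(-1,2)
    return T[:3,3],np.c_[n[:,0],-n[:,1],-np.ones(len(n))]@T[:3,:3].T
def plane(p,T,uv,z):
    o,d=rays(p,T,uv); return o+d*((z-o[2])/d[:,2])[:,None]
def proj(p,T,X):
    c=(np.asarray(X,float).reshape(-1,3)-T[:3,3])@T[:3,:3]; c=c*[1,-1,-1]
    return cv2.projectPoints(c,np.zeros(3),np.zeros(3),np.array(p['intrinsics'],float),np.array([p['k1'],0,0,0]))[0].reshape(-1,2)
def cloud(p,T,d):
    v,u=np.mgrid[:d.shape[0],:d.shape[1]]
    o,r=rays(p,T,np.c_[u.ravel(),v.ravel()]); X=o+r*d.ravel()[:,None]; X[d.ravel()<=0]=np.nan
    return X.reshape(d.shape+(3,))
def look(fn=None):
    o=get_obs(); p,T=c2w('wrist',o); im,d=snap('wrist',fn); return p,T,im,d,cloud(p,T,d)
E
python3 - <<'E'
from h import *
p,T,im,d,X=look('w0'); np.savez('w0',T=T,im=im,X=X)
for n in('scene','side'):
    f=np.load(n+'0.npz'); p,T=c2w(n); np.savez(n+'0x',X=cloud(p,T,f['d']),T=T,im=f['im'])
for n,pts in (('scene',[(299,190),(278,213),(330,185),(306,227),(160,188),(193,178),(220,245),(182,264),(413,172),(347,268),(416,261),(213,285)]),('side',[(308,196),(341,208),(325,177),(330,212),(266,330),(361,286),(389,320),(291,372),(258,147),(310,235)])):
    X=np.load(n+'0x.npz')['X']
    for u,v in pts: print(n,u,v,np.round(X[v,u],3))
E
```

```text
scene 299 190 [ 0.537 -0.019  0.101]
scene 278 213 [ 0.586 -0.075  0.099]
scene 330 185 [ 0.723 -0.001  0.344]
scene 306 227 [ 0.593 -0.017  0.033]
scene 160 188 [ 0.37  -0.348 -0.001]
scene 193 178 [ 0.368 -0.261  0.012]
scene 220 245 [ 0.582 -0.215  0.015]
scene 182 264 [ 0.61  -0.302  0.014]
scene 413 172 [0.482 0.287 0.01 ]
scene 347 268 [0.707 0.047 0.017]
scene 416 261 [0.725 0.199 0.015]
scene 213 285 [ 0.698 -0.234  0.055]
side 308 196 [ 0.531 -0.024  0.098]
side 341 208 [ 0.589 -0.079  0.097]
side 325 177 [0.588 0.027 0.091]
side 330 212 [ 0.582 -0.031  0.032]
side 266 330 [ 0.371 -0.258  0.013]
side 361 286 [ 0.586 -0.221  0.002]
side 389 320 [ 0.606 -0.315  0.013]
side 291 372 [ 0.396 -0.351  0.014]
side 258 147 [0.474 0.279 0.008]
side 310 235 [ 0.521 -0.067  0.013]
```

View pics/w0.png

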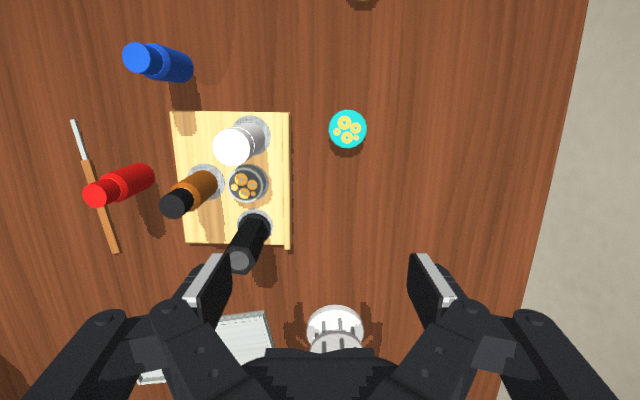

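```bash
cat > m.py <<'E'
from h import *
def top(X,c,rad,z0,z1):
    m=(np.hypot(X[...,0]-c[0],X[...,1]-c[1])<rad)&(X[...,2]>z0)&(X[...,2]<z1)
    q=X[m]
    if len(q)<15: return None
    (x,y),r=cv2.minEnclosingCircle(q[:,:2].astype(np.float32)); lo,hi=np.percentile(q[:,:2],[3,97],axis=0)
    return np.round(np.r_[(lo+hi)/2,hi-lo,np.median(q[:,2]),len(q)]*1000,1)
E
python3 - <<'E'
from m import *
for n in ('w0','scene0x','side0x'):
    X=np.load(n+'.npz')['X']
    print(n,'bottle',top(X,(.533,-.02),.025,.092,.11),'\n hex',top(X,(.585,-.078),.025,.088,.106),'\n can',top(X,(.595,.04),.03,.084,.1),'\n mov',top(X,(.588,-.019),.026,.024,.04),'\n turq',top(X,(.707,.047),.03,.012,.03),'\n red',top(X,(.47,-.0),.04,.07,.11),'\n blue',top(X,(.5,.14),.08,.07,.11))
    for nm,c,r,z0,z1 in (('rack',(.57,-.015),.12,.006,.018),('tray',(.49,-.285),.14,.011,.018),('padtop',(.48,.283),.06,.004,.012),('stand',(.69,-.24),.07,.06,.12),('file',(.43,-.02),.11,.003,.012)):
        m=(np.hypot(X[...,0]-c[0],X[...,1]-c[1])<r)&(X[...,2]>z0)&(X[...,2]<z1); q=X[m]
        if len(q)>50:
            b=cv2.minAreaRect((q[:,:2]*1000).astype(np.float32)); print(nm,np.round(np.r_[b[0],b[1],b[2]],1),len(q))
E
```

```text
w0 bottle [ 5.338e+02 -1.800e+01  2.340e+01  2.220e+01  9.970e+01  6.120e+05] 
 hex [ 5.949e+02 -7.700e+01  2.470e+01  3.130e+01  9.600e+01  7.500e+05] 
 can [5.933e+02 3.640e+01 3.160e+01 3.120e+01 9.190e+01 1.217e+06] 
 mov [ 5.879e+02 -1.650e+01  3.790e+01  3.770e+01  3.050e+01  1.082e+06] 
 turq [7.063e+02 4.640e+01 3.770e+01 3.730e+01 1.860e+01 1.157e+06] 
 red [ 4.502e+02 -1.070e+01  2.240e+01  2.260e+01  8.710e+01  7.370e+05] 
 blue [5.149e+02 1.145e+02 2.260e+01 2.250e+01 8.740e+01 9.620e+05]
rack [545.4 -17.1 167.5 187.5  88.9] 9483
tray [ 487.2 -281.8  247.7   71.    23.4] 397
stand [ 691.  -219.3   27.8    3.9   13.4] 70
file [458.3 -23.1 161.2 180.4   6.2] 2118
scene0x bottle [ 5.337e+02 -1.940e+01  2.330e+01  2.270e+01  9.980e+01  1.090e+05] 
 hex [ 5.92e+02 -7.91e+01  3.11e+01  2.90e+01  9.64e+01  1.96e+05] 
 can None 
 mov [ 5.883e+02 -1.720e+01  3.880e+01  3.770e+01  3.050e+01  2.640e+05] 
 turq [7.079e+02 4.560e+01 3.930e+01 3.800e+01 1.850e+01 3.020e+05] 
 red [ 4.505e+02 -1.280e+01  2.310e+01  2.250e+01  8.760e+01  1.230e+05] 
 blue [5.161e+02 1.140e+02 2.260e+01 2
[... 277 characters left out ...]
.200e+01  2.120e+01  2.320e+01  9.830e+01  9.800e+04] 
 hex [ 5.882e+02 -8.170e+01  3.100e+01  3.070e+01  9.460e+01  1.750e+05] 
 can [5.896e+02 3.190e+01 3.100e+01 3.140e+01 9.030e+01 1.490e+05] 
 mov [ 5.815e+02 -1.980e+01  3.290e+01  3.650e+01  2.920e+01  1.620e+05] 
 turq [7.031e+02 4.150e+01 3.790e+01 3.770e+01 1.700e+01 1.780e+05] 
 red [ 4.466e+02 -1.620e+01  2.250e+01  2.230e+01  8.540e+01  1.250e+05] 
 blue [5.109e+02 1.111e+02 2.310e+01 2.300e+01 8.540e+01 1.090e+05]
rack [542.6 -21.  170.2 182.2  89. ] 1916
tray [ 487.8 -284.5  230.2  102.8    9.7] 857
padtop [474.8 282.8  95.7  91.3  79.9] 561
stand [ 694.7 -245.6   59.5   59.    78.4] 385
file [430.7 -32.6 211.9 173.4   6.6] 827
```

```bash
python3 - <<'E'
from m import *
for n in ('w0','scene0x','side0x'):
    f=np.load(n+'.npz');X=f['X']
    m=(np.hypot(X[...,0]-.592,X[...,1]+.079)<.03)&(X[...,2]>.090)&(X[...,2]<.1)
    q=(X[m][:,:2]*1000).astype(np.float32)
    print(n,top(X,(.592,-.079),.03,.09,.1))
    # width of hull per direction
    a=np.arange(-30,30,5); w=[np.ptp(q@np.r_[np.cos(np.radians(t)),np.sin(np.radians(t))]) for t in a]
    w3=[sum(np.ptp(q@np.r_[np.cos(np.radians(t+k)),np.sin(np.radians(t+k))]) for k in (0,60,120))/3 for t in a]
    print(dict(zip(a.tolist(),np.round(w3,1).tolist())))
f=np.load('w0.npz');im=f['im'][90:280,140:300]
cv2.imwrite('pics/w0c.png',cv2.resize(im[:,:,::-1],None,fx=3,fy=3,interpolation=cv2.INTER_CUBIC))
E
```

```text
w0 [ 5.948e+02 -7.710e+01  2.450e+01  3.120e+01  9.600e+01  7.170e+05]
{-30: 33.2, -25: 34.0, -20: 34.6, -15: 35.0, -10: 35.1, -5: 34.9, 0: 34.5, 5: 33.9, 10: 33.0, 15: 32.1, 20: 31.5, 25: 32.2}
scene0x [ 5.916e+02 -7.900e+01  3.050e+01  2.900e+01  9.650e+01  1.820e+05]
{-30: 33.7, -25: 34.5, -20: 35.0, -15: 35.3, -10: 35.4, -5: 35.2, 0: 34.7, 5: 34.0, 10: 33.2, 15: 32.5, 20: 32.3, 25: 32.8}
side0x [ 5.888e+02 -8.150e+01  3.020e+01  3.050e+01  9.470e+01  1.670e+05]
{-30: 34.3, -25: 34.8, -20: 35.1, -15: 35.3, -10: 35.3, -5: 35.1, 0: 34.8, 5: 34.4, 10: 33.8, 15: 33.5, 20: 33.3, 25: 33.6}
```

View pics/w0c.png

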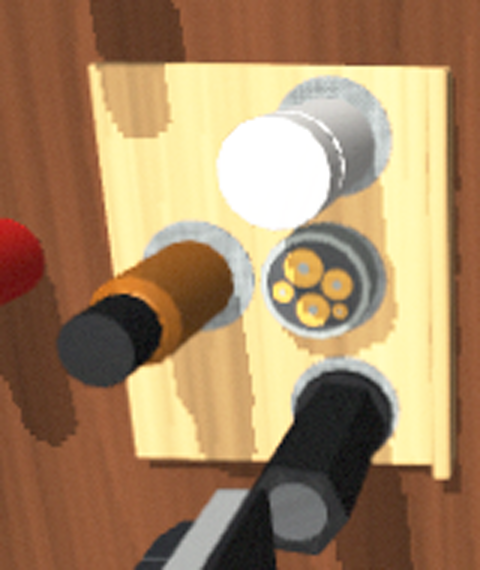

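```bash
python3 -m creep '[[1,-16,-2,3,0,0,-0.1745],[1,-16,-2,3,0,0,-0.1745],[1,-16,-2,3,0,0,-0.1745],[1,-16,-2,3,0,0,-0.1745],[1,-16,-2,3,0,0,-0.1745]]' 30; python3 -m creep '[[1,-15,-2,3,0,0,-0.1745],[1,-15,-2,3,0,0,-0.1745],[1,-15,-2,3,0,0,-0.1745],[1,-15,-2,3,0,0,-0.1745],[1,0,0,0,0,0,0]]'
python3 -m creep '[[1,0,0,0,0,0,0]]'
python3 - <<'E'
from m import *
p,T,im,d,X=look('w1'); np.savez('w1',T=T,im=im,X=X)
o=get_obs();print(np.round(o['q'],3),o['eef_pos'],R.from_quat(np.roll(o['tool_rot'],-1)).as_matrix().round(3).tolist())
print('bottle',top(X,(.533,-.02),.025,.092,.11),'\n hex',top(X,(.592,-.079),.025,.088,.106),'\n can',top(X,(.595,.036),.03,.084,.1),'\n mov',top(X,(.588,-.019),.026,.024,.04))
E
```

```text
t: 0.78
eef_pos: [0.5943, -0.01, 0.2461]
tool_rot: [-0.0, 0.941, 0.339, -0.0]
contact_force: [-0.2, -0.3, -0.2]
gripper_width: 1.0
grasp_force: 0.0
t: 1.4
eef_pos: [0.5344, -0.0181, 0.2584]
tool_rot: [-0.0, 1.0, 0.001, -0.0]
contact_force: [1.0, 0.3, 0.4]
gripper_width: 1.0
grasp_force: 0.0
t: 1.52
eef_pos: [0.5355, -0.0177, 0.2583]
tool_rot: [-0.0, 1.0, 0.002, 0.0]
contact_force: [-0.1, 0.7, -0.2]
gripper_width: 0.995
grasp_force: 0.0
[-0.355  0.223  0.321  1.875 -0.08   1.056 -1.57 ] [ 0.53550623 -0.01771742  0.25817608] [[1.0, 0.003, 0.0], [0.003, -1.0, -0.0], [0.0, 0.0, -1.0]]
bottle [ 5.330e+02 -1.940e+01  2.260e+01  2.230e+01  1.001e+02  5.080e+05] 
 hex [ 5.914e+02 -7.770e+01  2.960e+01  2.940e+01  9.630e+01  9.780e+05] 
 can [5.929e+02 3.530e+01 3.080e+01 3.130e+01 9.200e+01 1.063e+06] 
 mov [ 5.868e+02 -1.720e+01  3.720e+01  3.780e+01  3.050e+01  1.077e+06]
```

View pics/w1.png

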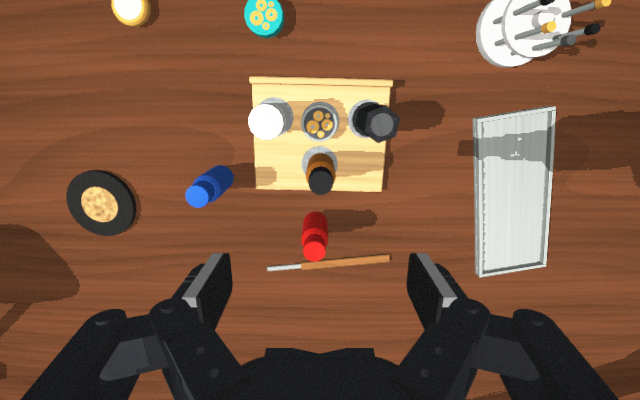

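```bash
python3 -m creep '[[0.4,-2,-1.5,-42,0,0,0],[0.4,0,0,-50,0,0,0],[0.4,0,0,-50,0,0,0],[0.4,0,0,-40,0,0,0],[0.4,0,0,-25,0,0,0]]' 30; python3 -m creep '[[0.4,0,0,-15,0,0,0],[0.4,0,0,0,0,0,0],[0.4,0,0,0,0,0,0]]'
python3 - <<'E'
from m import *
for n in ('w1','scene0x'):
    f=np.load(n+'.npz');im=f['im'];X=f['X']
    # pad: dark-black pixels low
    m=(np.hypot(X[...,0]-.48,X[...,1]-.285)<.08)&(X[...,2]>.005)&(X[...,2]<.012); q=X[m]*1000
    (c,r)=cv2.minEnclosingCircle(q[:,:2].astype(np.float32)); print('pad',n,np.round(c,1),r, np.round((np.percentile(q,1,axis=0)+np.percentile(q,99,axis=0))/2,1))
    hsv=cv2.cvtColor(im,cv2.COLOR_RGB2HSV); k=(np.hypot(X[...,0]-.48,X[...,1]-.285)<.045)&(hsv[...,2]>90); q=X[k]*1000
    (c,r)=cv2.minEnclosingCircle(q[:,:2].astype(np.float32)); print('cork',np.round(c,1),r)
    m=(np.hypot(X[...,0]-.49,X[...,1]+.283)<.14)&(X[...,2]>.010)&(X[...,2]<.018); q=(X[m][:,:2]*1000).astype(np.float32)
    b=cv2.minAreaRect(q);print('tray',np.round(np.r_[b[0],b[1],b[2]],1))
E
```

```text
t: 2.2
eef_pos: [0.5324, -0.0194, 0.0488]
tool_rot: [0.0, 1.0, 0.001, -0.001]
contact_force: [-0.7, -0.4, -0.5]
gripper_width: 0.697
grasp_force: 0.0
t: 2.58
eef_pos: [0.5339, -0.0195, 0.0372]
tool_rot: [-0.0, 1.0, 0.0, 0.001]
contact_force: [-0.4, 0.2, 0.0]
gripper_width: 0.702
grasp_force: 0.0
pad w1 [476.  287.8] 48.99513626098633 [476.8 286.5   7.8]
cork [486.4 281.6] 39.638893127441406
tray [ 489.2 -283.   230.6  102.4   10. ]
pad scene0x [479.4 287. ] 71.85652923583984 [478.2 287.9   8.5]
cork [485.  282.2] 39.77196502685547
tray [ 489.1 -281.9  233.9  101.2    9.9]
```

```bash
python3 -m creep '[[-1,0,0,0,0,0,0],[-1,0,0,0,0,0,0],[-1,0,0,0,0,0,0],[-1,0,0,0,0,0,0],[-1,0,0,0,0,0,0]]' 30; python3 -m creep '[[-1,0,0,10,0,0,0],[-1,0,0,25,0,0,0],[-1,0,0,35,0,0,0],[-1,0,0,35,0,0,0],[-1,0,0,10,0,0,0]]'
```

```text
t: 3.2
eef_pos: [0.5338, -0.0194, 0.0373]
tool_rot: [-0.0, 1.0, 0.0, 0.001]
contact_force: [-1.2, 0.3, 6.9]
gripper_width: 0.385
grasp_force: 29.6
t: 3.82
eef_pos: [0.5342, -0.0195, 0.1538]
tool_rot: [-0.0, 1.0, 0.0, 0.002]
contact_force: [1.5, 0.0, -1.0]
gripper_width: 0.387
grasp_force: 30.1
```

```bash
python3 -m creep '[[-1,-8,-20,0,0,0,0],[-1,-16,-40,0,0,0,0],[-1,-20,-45,0,0,0,0],[-1,-20,-45,0,0,0,0],[-1,-20,-45,0,0,0,0]]'; python3 -m creep '[[-1,-18,-45,0,0,0,0],[-1,-12,-25,0,0,0,0],[-1,0,-10,0,0,0,0],[-1,0,0,-20,0,0,0],[-1,0,0,-40,0,0,0]]';python3 -m creep '[[-1,0,0,-40,0,0,0],[-1,0,0,-12,0,0,0],[-1,0,0,-4,0,0,0],[-1,0,0,0,0,0,0],[-1,0,0,0,0,0,0]]'
```

```text
t: 4.45
eef_pos: [0.4477, -0.2155, 0.1508]
tool_rot: [-0.0, 1.0, 0.0, -0.0]
contact_force: [0.0, -0.7, -0.4]
gripper_width: 0.387
grasp_force: 30.0
t: 5.08
eef_pos: [0.4213, -0.294, 0.0915]
tool_rot: [0.0, 1.0, 0.001, 0.002]
contact_force: [0.4, -0.1, -1.7]
gripper_width: 0.388
grasp_force: 30.1
t: 5.7
eef_pos: [0.4199, -0.2949, 0.0365]
tool_rot: [0.0, 1.0, 0.0, 0.001]
contact_force: [-0.1, 0.8, -0.6]
gripper_width: 0.388
grasp_force: 30.1
```

```bash
python3 -m creep '[[-1,0,0,-4,0,0,0],[-1,0,0,0,0,0,0],[-1,0,0,-1,0,0,0],[-1,0,0,0,0,0,0]]'; python3 -m creep '[[-1,0,0,-1,0,0,0],[-1,0,0,0,0,0,0]]'
```

```text
t: 6.2
eef_pos: [0.4191, -0.2945, 0.0304]
tool_rot: [-0.0, 1.0, 0.0, 0.0]
contact_force: [-1.2, 0.3, 0.2]
gripper_width: 0.389
grasp_force: 30.3
t: 6.45
eef_pos: [0.4191, -0.2946, 0.0303]
tool_rot: [-0.0, 1.0, -0.0, 0.0]
contact_force: [-3.5, 2.8, 14.8]
gripper_width: 0.387
grasp_force: 31.6
```

```bash
python3 -m creep '[[0,0,0,0.5,0,0,0],[0,0,0,0,0,0,0],[0.4,0,0,0,0,0,0],[0.4,0,0,0,0,0,0],[0.4,0,0,15,0,0,0]]'; python3 -m creep '[[0.4,0,0,35,0,0,0],[0.4,0,0,45,0,0,0],[0.4,0,0,45,0,0,0],[0.4,20,25,0,0,0,0],[0.4,30,38,0,0,0,-0.04]]';python3 -m creep '[[0.4,36,45,0,0,0,-0.04],[0.4,36,45,0,0,0,-0.04],[0.4,30,40,0,0,0,-0.0545],[0.4,20,24,0,0,0,0],[0.4,0,0,0,0,0,0]]'
python3 - <<'E'
from m import *
p,T,im,d,X=look(); np.savez('w2',T=T,im=im,X=X)
print(get_obs()['eef_pos'],'bottle',top(X,(.42,-.294),.03,.08,.11),'hex',top(X,(.592,-.079),.025,.088,.106))
im,d=snap('side','s1')
E
```

```text
t: 7.08
eef_pos: [0.4182, -0.294, 0.0445]
tool_rot: [-0.001, 1.0, 0.0, -0.001]
contact_force: [-0.7, 0.4, -0.0]
gripper_width: 0.698
grasp_force: 0.0
t: 7.7
eef_pos: [0.4692, -0.2325, 0.1719]
tool_rot: [0.001, 1.0, -0.022, 0.001]
contact_force: [0.9, 0.2, -0.9]
gripper_width: 0.694
grasp_force: 0.0
t: 8.32
eef_pos: [0.5925, -0.0743, 0.1705]
tool_rot: [-0.0, 0.996, -0.084, 0.001]
contact_force: [0.4, -0.8, -1.3]
gripper_width: 0.698
grasp_force: 0.0
[ 0.59133054 -0.07659009  0.17042246] bottle [ 4.200e+02 -2.931e+02  2.240e+01  2.280e+01  9.210e+01  7.880e+05] hex [ 5.914e+02 -7.870e+01  3.020e+01  2.900e+01  9.620e+01  1.575e+06]
```

View pics/s1.png

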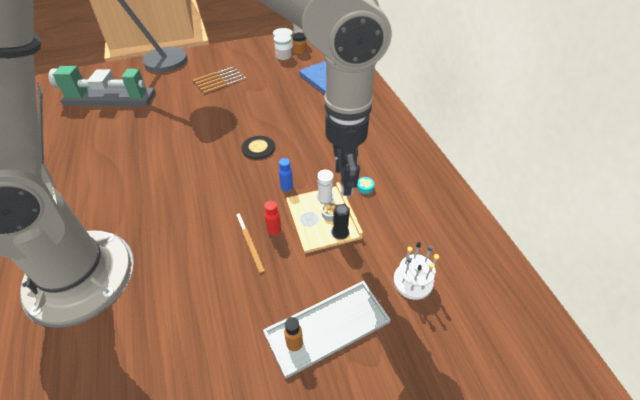

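```bash
python3 - <<'E'
from m import *
X=np.load('w2.npz')['X']
m=(np.hypot(X[...,0]-.592,X[...,1]+.079)<.03)&(X[...,2]>.090)&(X[...,2]<.1)
q=(X[m][:,:2]*1000).astype(np.float32)
for t in range(6,36,3): print(t,round(np.mean([np.ptp(q@np.r_[np.cos(np.radians(t+k)),np.sin(np.radians(t+k))]) for k in (0,60,120)]),2),end='; ')
h=cv2.convexHull(q); e=cv2.approxPolyDP(h,2.5,True).reshape(-1,2); dd=np.roll(e,-1,0)-e; print(len(e),np.round((np.degrees(np.arctan2(dd[:,1],dd[:,0]))-90)%60,1),np.round(np.hypot(*dd.T),1), e.mean(0))
E
```

```text
6 35.28; 9 34.78; 12 34.19; 15 33.5; 18 32.78; 21 32.27; 24 32.84; 27 33.6; 30 34.31; 33 34.92; 6 [21.5 22.2 20.6 19.1 18.2 20.6] [18.4 18.6 17.7 17.4 19.2 18.7] [590.60254 -78.38175]
```

```bash
python3 -m creep '[[0.4,0,-1.5,-30,0,0,0],[0.4,0,0,-45,0,0,0],[0.4,0,0,-38,0,0,0],[0.4,0,0,-20,0,0,0],[0.4,0,0,0,0,0,0]]' 30; python3 -m creep '[[-1,0,0,0,0,0,0],[-1,0,0,0,0,0,0],[-1,0,0,0,0,0,0],[-1,0,0,0,0,0,0],[-1,0,0,0,0,0,0]]'
```

```text
t: 9.05
eef_pos: [0.59, -0.0799, 0.0362]
tool_rot: [0.0, 0.996, -0.088, -0.001]
contact_force: [-0.6, 0.5, 0.6]
gripper_width: 0.702
grasp_force: 0.0
t: 9.68
eef_pos: [0.5922, -0.0793, 0.0384]
tool_rot: [-0.0, 0.996, -0.087, 0.001]
contact_force: [-0.7, 0.5, 7.6]
gripper_width: 0.374
grasp_force: 18.0
```

```bash
python3 -m creep '[[-1,0,0,0,0,0,0],[-1,0,0,10,0,0,0],[-1,0,0,25,0,0,0],[-1,0,0,40,0,0,0],[-1,0,0,40,0,0,0]]'; python3 -m creep '[[-1,-10,-20,0,0,0,0],[-1,-20,-40,0,0,0,0],[-1,-24,-45,0,0,0,0],[-1,-24,-45,0,0,0,0],[-1,-17,-35,0,0,0,0]]';python3 -m creep '[[-1,-8,-18,0,0,0,0],[-1,0,0,-30,0,0,0],[-1,0,0,-45,0,0,0],[-1,0,0,-30,0,0,0],[-1,0,0,-10,0,0,0]]'; python3 -m creep '[[-1,0,0,-3,0,0,0],[-1,0,0,0,0,0,0],[-1,0,0,0,0,0,0]]'
```

```text
t: 10.3
eef_pos: [0.5906, -0.0789, 0.1533]
tool_rot: [0.0, 0.996, -0.087, -0.0]
contact_force: [1.0, 0.3, -1.2]
gripper_width: 0.369
grasp_force: 18.2
t: 10.92
eef_pos: [0.493, -0.2664, 0.1511]
tool_rot: [0.0, 0.996, -0.088, -0.001]
contact_force: [-0.1, 0.3, -1.4]
gripper_width: 0.371
grasp_force: 18.3
t: 11.55
eef_pos: [0.4855, -0.2817, 0.0346]
tool_rot: [-0.001, 0.996, -0.087, -0.002]
contact_force: [-0.3, 0.2, -0.6]
gripper_width: 0.371
grasp_force: 18.2
t: 11.92
eef_pos: [0.4887, -0.2824, 0.0349]
tool_rot: [0.0, 0.996, -0.087, 0.001]
contact_force: [0.0, -0.1, -1.2]
gripper_width: 0.374
grasp_force: 18.2
```

```bash
python3 -m creep '[[-1,0,0,-3,0,0,0],[-1,0,0,0,0,0,0],[-1,0,0,-1,0,0,0],[-1,0,0,0,0,0,0]]'; python3 -m creep '[[-1,0,0,-1,0,0,0],[-1,0,0,0,0,0,0]]'
```

```text
t: 12.42
eef_pos: [0.4886, -0.2822, 0.0314]
tool_rot: [-0.0, 0.996, -0.087, 0.001]
contact_force: [-1.5, 2.5, 15.2]
gripper_width: 0.368
grasp_force: 22.1
t: 12.68
eef_pos: [0.4886, -0.2822, 0.0313]
tool_rot: [-0.0, 0.996, -0.087, 0.001]
contact_force: [-7.1, 5.3, 24.9]
gripper_width: 0.371
grasp_force: 23.1
```

```bash
python3 -m creep '[[-1,0,0,1.5,0,0,0],[0,0,0,0,0,0,0],[0,0,0,0,0,0,0],[0.4,0,0,0,0,0,0],[0.4,0,0,0,0,0,0]]'; python3 -m creep '[[0.4,0,0,15,0,0,0],[0.4,0,0,40,0,0,0],[0.4,0,0,45,0,0,0],[0.4,0,0,40,0,0,0],[0.4,10,25,0,0,0,0]]';python3 -m creep '[[0.4,15,50,0,0,0,0.04],[0.4,16,50,0,0,0,0.04],[0.4,16,50,0,0,0,0.04],[0.4,16,50,0,0,0,0.0545],[0.4,16,50,0,0,0,0]]';python3 -m creep '[[0.4,15,35,0,0,0,0],[0.4,0,8,0,0,0,0],[0.4,0,0,0,0,0,0],[0.4,0,0,0,0,0,0]]'
python3 - <<'E'
from m import *
p,T,im,d,X=look('w3'); np.savez('w3',T=T,im=im,X=X)
print(get_obs()['eef_pos'],'bottle',top(X,(.42,-.294),.03,.08,.11),'hex',top(X,(.489,-.282),.03,.08,.106),'can',top(X,(.593,.036),.03,.084,.1))
E
```

```text
t: 13.3
eef_pos: [0.4879, -0.282, 0.0301]
tool_rot: [-0.0, 0.996, -0.087, -0.0]
contact_force: [-0.1, 0.3, 0.5]
gripper_width: 0.698
grasp_force: 0.0
t: 13.92
eef_pos: [0.4992, -0.2602, 0.175]
tool_rot: [0.001, 0.996, -0.089, 0.004]
contact_force: [0.8, 0.5, -1.1]
gripper_width: 0.698
grasp_force: 0.0
t: 14.55
eef_pos: [0.5775, -0.0056, 0.1716]
tool_rot: [-0.0, 1.0, 0.0, 0.001]
contact_force: [0.9, -0.5, 1.0]
gripper_width: 0.7
grasp_force: 0.0
t: 15.05
eef_pos: [0.5917, 0.034, 0.1707]
tool_rot: [0.0, 1.0, -0.001, 0.0]
contact_force: [0.4, -0.6, 0.0]
gripper_width: 0.703
grasp_force: 0.0
[0.59168375 0.03402807 0.17064368] bottle [ 4.198e+02 -2.853e+02  2.120e+01  9.500e+00  8.680e+01  3.180e+05] hex [ 4.864e+02 -2.675e+02  2.230e+01  8.000e+00  8.330e+01  1.590e+05] can [5.933e+02 3.570e+01 3.110e+01 3.050e+01 9.200e+01 1.637e+06]
```

```bash
python3 -m creep '[[0.4,1.2,1.5,-30,0,0,0],[0.4,0,0,-45,0,0,0],[0.4,0,0,-38,0,0,0],[0.4,0,0,-20,0,0,0],[0.4,0,0,0,0,0,0]]' 30; python3 -m creep '[[-1,0,0,0,0,0,0],[-1,0,0,0,0,0,0],[-1,0,0,0,0,0,0],[-1,0,0,0,0,0,0],[-1,0,0,0,0,0,0]]'; python3 -m creep '[[-1,0,0,0,0,0,0],[-1,0,0,10,0,0,0],[-1,0,0,25,0,0,0],[-1,0,0,40,0,0,0],[-1,0,0,40,0,0,0]]'
```

```text
t: 15.72
eef_pos: [0.5924, 0.0366, 0.0365]
tool_rot: [0.0, 1.0, -0.0, -0.001]
contact_force: [-0.2, -0.2, -0.2]
gripper_width: 0.699
grasp_force: 0.0
t: 16.35
eef_pos: [0.5946, 0.0373, 0.039]
tool_rot: [-0.0, 1.0, -0.0, 0.002]
contact_force: [-0.7, -0.8, 7.3]
gripper_width: 0.412
grasp_force: 30.4
t: 16.98
eef_pos: [0.5928, 0.0377, 0.1538]
tool_rot: [-0.0, 1.0, 0.0, -0.0]
contact_force: [0.7, 0.3, -1.4]
gripper_width: 0.413
grasp_force: 30.1
```

```bash
python3 -m creep '[[-1,0,-20,0,0,0,0],[-1,-5,-40,0,0,0,0],[-1,-7,-50,0,0,0,0],[-1,-7,-50,0,0,0,0],[-1,-7,-50,0,0,0,0]]'; python3 -m creep '[[-1,-7,-50,0,0,0,0],[-1,-2,-33,0,0,0,0],[-1,0,-15,0,0,0,0],[-1,0,0,0,0,0,0],[-1,0,0,-30,0,0,0]]';python3 -m creep '[[-1,0,0,-45,0,0,0],[-1,0,0,-30,0,0,0],[-1,0,0,-10,0,0,0],[-1,0,0,-2,0,0,0],[-1,0,0,0,0,0,0]]'; python3 -m creep '[[-1,0,0,-2,0,0,0],[-1,0,0,0,0,0,0],[-1,0,0,-1,0,0,0],[-1,0,0,0,0,0,0]]'
```

```text
t: 17.6
eef_pos: [0.5657, -0.1746, 0.1515]
tool_rot: [-0.0, 1.0, -0.0, -0.001]
contact_force: [0.1, 0.1, -1.5]
gripper_width: 0.416
grasp_force: 30.2
t: 18.23
eef_pos: [0.5605, -0.2691, 0.1237]
tool_rot: [0.0, 1.0, 0.001, 0.002]
contact_force: [-0.1, -0.0, -1.6]
gripper_width: 0.415
grasp_force: 30.2
t: 18.85
eef_pos: [0.5592, -0.2704, 0.0365]
tool_rot: [0.0, 1.0, 0.0, 0.001]
contact_force: [-0.0, -0.5, -1.3]
gripper_width: 0.414
grasp_force: 30.2
t: 19.35
eef_pos: [0.5582, -0.2705, 0.0323]
tool_rot: [-0.0, 1.0, 0.0, 0.0]
contact_force: [0.4, -0.5, -2.0]
gripper_width: 0.414
grasp_force: 30.2
```

```bash
python3 -m creep '[[-1,0,0,-1,0,0,0],[-1,0,0,0,0,0,0]]'; python3 -m creep '[[-1,0,0,-0.5,0,0,0],[-1,0,0,0,0,0,0]]'
```

```text
t: 19.6
eef_pos: [0.5583, -0.2706, 0.032]
tool_rot: [-0.0, 1.0, 0.0, 0.0]
contact_force: [-2.4, 1.2, 6.0]
gripper_width: 0.415
grasp_force: 30.8
t: 19.85
eef_pos: [0.5583, -0.2706, 0.032]
tool_rot: [-0.0, 1.0, 0.0, 0.0]
contact_force: [-3.7, 1.7, 9.7]
gripper_width: 0.417
grasp_force: 31.3
```

```bash
python3 -m creep '[[-1,0,0,0.5,0,0,0],[0,0,0,0,0,0,0],[0.1,0,0,0,0,0,0],[0.4,0,0,0,0,0,0],[0.4,0,0,0,0,0,0]]'; python3 -m creep '[[0.4,0,0,15,0,0,0],[0.4,0,0,40,0,0,0],[0.4,0,0,45,0,0,0],[0.4,0,0,40,0,0,0],[0.4,3,25,0,0,0,0]]';python3 -m creep '[[0.4,6,45,0,0,0,0],[0.4,6,50,0,0,0,0],[0.4,6,50,0,0,0,0],[0.4,6,50,0,0,0,0],[0.4,2,33,0,0,0,0]]';python3 -m creep '[[0.4,0,0,0,0,0,0],[0.4,0,0,0,0,0,0],[0.4,0,0,0,0,0,0]]'
python3 - <<'E'
from m import *
p,T,im,d,X=look('w4'); np.savez('w4',T=T,im=im,X=X)
o=get_obs();print(o['eef_pos'],o['q'].round(2))
print('bottle',top(X,(.42,-.294),.03,.08,.11),'hex',top(X,(.489,-.282),.03,.08,.106),'can',top(X,(.558,-.27),.03,.08,.1),'mov',top(X,(.588,-.019),.026,.024,.04))
E
```

```text
t: 20.48
eef_pos: [0.5582, -0.2705, 0.0312]
tool_rot: [0.0, 1.0, 0.0, -0.0]
contact_force: [-0.0, 0.1, 0.7]
gripper_width: 0.699
grasp_force: 0.0
t: 21.1
eef_pos: [0.5628, -0.249, 0.1765]
tool_rot: [0.002, 1.0, -0.002, 0.004]
contact_force: [0.3, 1.1, -0.9]
gripper_width: 0.7
grasp_force: 0.0
t: 21.72
eef_pos: [0.5876, -0.0144, 0.1724]
tool_rot: [-0.0, 1.0, 0.001, 0.001]
contact_force: [0.3, 0.8, 0.2]
gripper_width: 0.701
grasp_force: 0.0
t: 22.1
eef_pos: [0.5871, -0.0193, 0.1717]
tool_rot: [0.0, 1.0, -0.001, 0.0]
contact_force: [0.3, -0.7, -0.1]
gripper_width: 0.696
grasp_force: 0.0
[ 0.58713194 -0.01921167  0.17161806] [-0.33  0.41  0.33  1.85 -0.16  0.91 -1.5 ]
bottle [ 4.197e+02 -2.927e+02  2.270e+01  2.270e+01  9.200e+01  7.100e+05] hex [ 4.886e+02 -2.803e+02  3.110e+01  3.100e+01  8.880e+01  1.143e+06] can [ 5.574e+02 -2.690e+02  3.090e+01  3.140e+01  8.480e+01  1.279e+06] mov [ 5.872e+02 -1.720e+01  3.790e+01  3.690e+01  3.050e+01  1.556e+06]
```

View pics/w4.png

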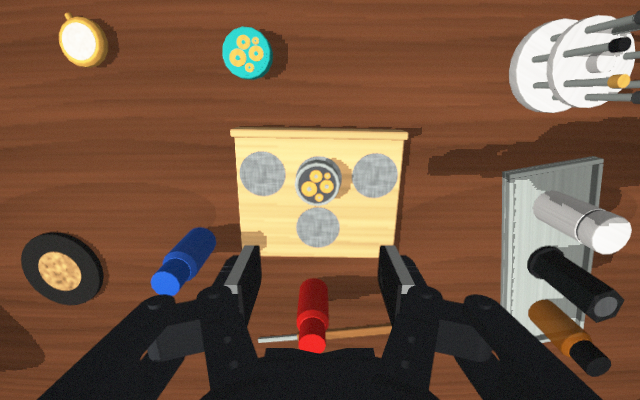

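```bash
python3 -m creep '[[0.4,0,1.5,-30,0,0,0],[0.4,0,0,-45,0,0,0],[0.4,0,0,-45,0,0,0],[0.4,0,0,-24,0,0,0],[0.4,0,0,-7,0,0,0]]' 30; python3 -m creep '[[0.4,0,0,0,0,0,0],[0.4,0,0,-3,0,0,0],[0.4,0,0,0,0,0,0]]'; python3 -m creep '[[0.4,0,0,-2.5,0,0,0],[0.4,0,0,0,0,0,0],[0.4,0,0,-2.5,0,0,0],[0.4,0,0,0,0,0,0]]'
```

```text
t: 22.78
eef_pos: [0.5861, -0.0171, 0.0189]
tool_rot: [0.0, 1.0, -0.001, -0.001]
contact_force: [0.5, -0.8, 1.2]
gripper_width: 0.698
grasp_force: 0.0
t: 23.15
eef_pos: [0.5877, -0.016, 0.0181]
tool_rot: [-0.0, 1.0, 0.0, 0.001]
contact_force: [-0.1, -0.4, 0.2]
gripper_width: 0.703
grasp_force: 0.0
t: 23.65
eef_pos: [0.587, -0.016, 0.0121]
tool_rot: [0.0, 1.0, 0.0, -0.0]
contact_force: [-0.1, -0.2, -0.0]
gripper_width: 0.7
grasp_force: 0.0
```

```bash
python3 -m creep '[[0.4,0,-1,0,0,0,0],[0.15,0,0,0,0,0,0],[-1,0,0,0,0,0,0],[-1,0,0,0,0,0,0],[-1,0,0,0,0,0,0]]' 30; python3 -m creep '[[-1,0,0,0,0,0,0],[-1,0,0,0,0,0,0],[-1,0,0,3,0,0,0],[-1,0,0,12,0,0,0],[-1,0,0,25,0,0,0]]';python3 -m creep '[[-1,0,0,40,0,0,0],[-1,0,0,40,0,0,0],[-1,0,0,30,0,0,0],[-1,0,0,0,0,0,0],[-1,0,0,0,0,0,0]]'
```

```text
t: 24.28
eef_pos: [0.5873, -0.0171, 0.0126]
tool_rot: [0.0, 1.0, 0.0, 0.0]
contact_force: [-1.4, -0.8, 3.7]
gripper_width: 0.5
grasp_force: 30.5
t: 24.9
eef_pos: [0.5863, -0.0169, 0.0523]
tool_rot: [0.0, 1.0, 0.0, -0.001]
contact_force: [0.1, 0.3, -0.4]
gripper_width: 0.498
grasp_force: 30.7
t: 25.52
eef_pos: [0.5866, -0.0168, 0.1619]
tool_rot: [-0.0, 1.0, 0.0, -0.0]
contact_force: [-1.3, -0.1, -1.7]
gripper_width: 0.502
grasp_force: 30.7
```

```bash
python3 - <<'E'
from m import *
p,T,im,d,X=look('w5'); np.savez('w5',T=T,im=im,X=X)
m=(np.hypot(X[...,0]-.476,X[...,1]-.287)<.062)&(X[...,2]>.005)&(X[...,2]<.012); q=X[m]*1000
print(get_obs()['eef_pos'],len(q)); c,r=cv2.minEnclosingCircle(q[:,:2].astype(np.float32)); print(c,r)
E
```

```text
[ 0.58628658 -0.01687139  0.161321  ] 4501
(476.2934875488281, 287.3431701660156) 48.85429382324219
```

View pics/w5.png

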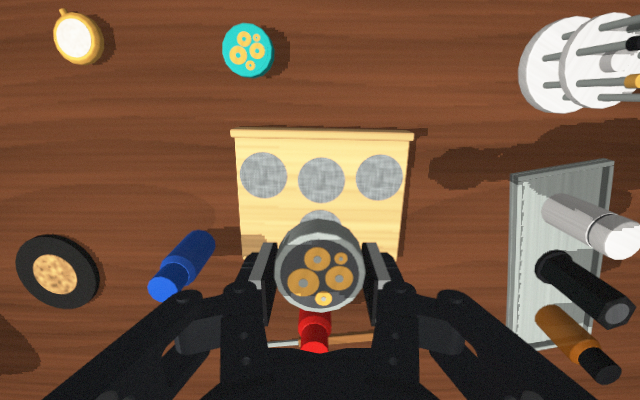

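```bash
python3 -m creep '[[-1,-6,20,0,0,0,0],[-1,-16,42,0,0,0,0],[-1,-18,50,0,0,0,0],[-1,-18,50,0,0,0,0],[-1,-18,50,0,0,0,0]]'; python3 -m creep '[[-1,-18,50,0,0,0,0],[-1,-12,30,0,0,0,0],[-1,-4,12,0,0,0,0],[-1,0,0,0,0,0,0],[-1,0,0,0,0,0,0]]'; python3 -m creep '[[-1,0,0,-25,0,0,0],[-1,0,0,-45,0,0,0],[-1,0,0,-40,0,0,0],[-1,0,0,0,0,0,0],[-1,0,0,0,0,0,0]]'
python3 - <<'E'
from m import *
p,T,im,d,X=look(); o=get_obs(); print(o['eef_pos'],o['q'].round(2))
m=(np.hypot(X[...,0]-.476,X[...,1]-.287)<.062)&(X[...,2]>.004)&(X[...,2]<.012); q=X[m]*1000
c,r=cv2.minEnclosingCircle(q[:,:2].astype(np.float32)); print(c,r)
m=(np.hypot(X[...,0]-.476,X[...,1]-.287)<.03)&(X[...,2]>.05)&(X[...,2]<.085);print(top(X,(.476,.287),.026,.06,.075))
E
```

```text
t: 26.2
eef_pos: [0.5097, 0.1961, 0.1611]
tool_rot: [0.001, 1.0, 0.0, -0.001]
contact_force: [0.8, -0.7, -0.8]
gripper_width: 0.501
grasp_force: 30.7
t: 26.82
eef_pos: [0.478, 0.2849, 0.162]
tool_rot: [0.001, 1.0, -0.001, -0.0]
contact_force: [0.4, -0.9, -0.9]
gripper_width: 0.502
grasp_force: 30.7
t: 27.45
eef_pos: [0.4786, 0.2865, 0.0536]
tool_rot: [-0.0, 1.0, -0.001, 0.001]
contact_force: [-0.3, 0.7, -1.5]
gripper_width: 0.504
grasp_force: 31.0
[0.47876675 0.28699294 0.05406703] [-0.81  0.53  0.21  1.99 -0.17  0.64 -2.07]
(476.0840148925781, 287.7934875488281) 47.85622024536133
[4.798e+02 2.868e+02 3.820e+01 4.070e+01 7.130e+01 6.701e+06]
```

```bash
python3 -m creep '[[-1,-3,0.5,-15,0,0,0],[-1,0,0,-18,0,0,0],[-1,0,0,-8,0,0,0],[-1,0,0,0,0,0,0],[-1,0,0,0,0,0,0]]'; python3 -m creep '[[-1,0,0,-1.5,0,0,0],[-1,0,0,0,0,0,0],[-1,0,0,-1,0,0,0],[-1,0,0,0,0,0,0]]'
```

```text
t: 28.12
eef_pos: [0.4745, 0.2876, 0.0114]
tool_rot: [-0.0, 1.0, 0.0, 0.0]
contact_force: [0.3, 1.3, -0.6]
gripper_width: 0.502
grasp_force: 31.0
t: 28.62
eef_pos: [0.4742, 0.2875, 0.0088]
tool_rot: [0.0, 1.0, 0.0, 0.0]
contact_force: [0.8, -0.5, -1.3]
gripper_width: 0.499
grasp_force: 31.0
```

```bash
python3 -m creep '[[-1,1,0,0,0,0,0],[-1,0,0,-0.5,0,0,0],[-1,0,0,0,0,0,0]]'; python3 -m creep '[[-1,0,0,-0.5,0,0,0],[-1,0,0,0,0,0,0]]';python3 -m creep '[[-1,0,0,-0.5,0,0,0],[-1,0,0,0,0,0,0]]'
```

```text
t: 29.0
eef_pos: [0.4755, 0.2876, 0.0086]
tool_rot: [-0.0, 1.0, 0.0, 0.0]
contact_force: [-0.1, -0.2, 2.4]
gripper_width: 0.498
grasp_force: 31.4
t: 29.25
eef_pos: [0.4755, 0.2875, 0.0085]
tool_rot: [-0.0, 1.0, 0.0, 0.0]
contact_force: [-1.9, -1.9, 8.4]
gripper_width: 0.5
grasp_force: 31.9
t: 29.5
eef_pos: [0.4755, 0.2876, 0.0085]
tool_rot: [-0.0, 1.0, 0.0, 0.0]
contact_force: [-2.9, -3.0, 14.2]
gripper_width: 0.499
grasp_force: 32.4
```

```bash
python3 -m creep '[[-1,0,0,1,0,0,0],[0.03,0,0,0,0,0,0],[0.1,0,0,0,0,0,0],[0.4,0,0,0,0,0,0],[0.4,0,0,0,0,0,0]]'; python3 -m creep '[[0.4,0,0,10,0,0,0],[0.4,0,0,35,0,0,0],[0.4,0,0,60,0,0,0],[0.4,0,0,60,0,0,0],[0.4,0,0,0,0,0,0]]'
python3 - <<'E'
from m import *
p,T,im,d,X=look('w6'); o=get_obs(); print(o['eef_pos'])
m=(np.hypot(X[...,0]-.476,X[...,1]-.287)<.062)&(X[...,2]>.004)&(X[...,2]<.012); q=X[m]*1000
c,r=cv2.minEnclosingCircle(q[:,:2].astype(np.float32)); print(c,r)
print(top(X,(.476,.287),.03,.02,.032))
E
```

```text
t: 30.12
eef_pos: [0.4752, 0.2875, 0.0082]
tool_rot: [0.0, 1.0, 0.0, -0.0]
contact_force: [0.0, 0.4, -0.3]
gripper_width: 0.7
grasp_force: 0.0
t: 30.75
eef_pos: [0.4782, 0.2892, 0.1791]
tool_rot: [-0.003, 1.0, -0.0, 0.004]
contact_force: [-0.1, 0.8, -0.3]
gripper_width: 0.699
grasp_force: 0.0
[0.47651506 0.28837039 0.17637092]
(475.89764404296875, 287.5649108886719) 48.01244354248047
[4.754e+02 2.871e+02 3.800e+01 3.710e+01 2.650e+01 1.440e+06]
```

View pics/w6.png

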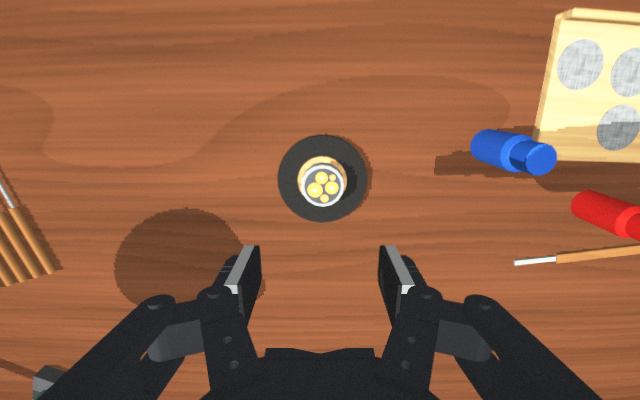

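```bash
python3 -m creep '[[0.4,5,-20,0,0,0,0],[0.4,8,-52,0,0,0,0],[0.4,8,-52,0,0,0,0],[0.4,8,-52,0,0,0,0],[0.4,8,-52,0,0,0,0]]';python3 -m creep '[[0.4,8,-52,0,0,0,0],[0.4,8,-52,0,0,0,0],[0.4,8,-52,0,0,0,0],[0.4,8,-52,0,0,0,0],[0.4,8,-52,0,0,0,0]]';python3 -m creep '[[0.4,6,-52,0,0,0,0],[0.4,0,-18,0,0,0,0],[0.4,0,0,0,0,0,0],[0.4,0,0,0,0,0,0],[0.4,0,0,0,0,0,0]]'
```

```text
t: 31.42
eef_pos: [0.5109, 0.0559, 0.1719]
tool_rot: [0.001, 1.0, -0.001, -0.002]
contact_force: [1.0, 0.4, 0.2]
gripper_width: 0.7
grasp_force: 0.0
t: 32.05
eef_pos: [0.5502, -0.2035, 0.1717]
tool_rot: [-0.0, 1.0, -0.001, -0.002]
contact_force: [1.9, -0.1, -0.2]
gripper_width: 0.699
grasp_force: 0.0
t: 32.67
eef_pos: [0.5585, -0.2683, 0.1731]
tool_rot: [-0.001, 1.0, 0.002, -0.0]
contact_force: [0.2, -0.4, 0.1]
gripper_width: 0.699
grasp_force: 0.0
```

```bash
python3 - <<'E'
from m import *
p,T,im,d,X=look(); np.savez('w7',X=X,im=im); o=get_obs(); print(o['eef_pos'],o['q'].round(2))
print('bottle',top(X,(.42,-.294),.03,.08,.11),'hex',top(X,(.489,-.282),.03,.08,.106),'can',top(X,(.558,-.27),.03,.08,.1))
E
```

```text
[ 0.55852845 -0.2686323   0.17321335] [ 0.03  0.47  0.43  1.77 -0.24  0.95 -1.01]
bottle [ 4.254e+02 -2.940e+02  1.170e+01  2.250e+01  9.160e+01  4.550e+05] hex [ 4.887e+02 -2.821e+02  3.130e+01  2.960e+01  8.890e+01  1.255e+06] can [ 5.568e+02 -2.708e+02  3.080e+01  3.060e+01  8.500e+01  1.481e+06]
```

```bash
python3 -m creep '[[0.4,0,-1.5,-30,0,0,0],[0.4,0,0,-45,0,0,0],[0.4,0,0,-42,0,0,0],[0.4,0,0,-20,0,0,0],[0.4,0,0,-4,0,0,0]]' 30; python3 -m creep '[[0.4,0,0,0,0,0,0],[0.4,0,0,0,0,0,0],[0.4,0,0,0,0,0,0]]'
```

```text
t: 33.35
eef_pos: [0.558, -0.2713, 0.0317]
tool_rot: [-0.0, 1.0, 0.001, -0.001]
contact_force: [-0.4, 0.5, 1.3]
gripper_width: 0.704
grasp_force: 0.0
t: 33.72
eef_pos: [0.5589, -0.2723, 0.0334]
tool_rot: [0.0, 1.0, 0.0, 0.001]
contact_force: [-0.1, 1.3, 0.2]
gripper_width: 0.7
grasp_force: 0.0
```

```bash
python3 -m creep '[[0.4,-0.5,1.5,0,0,0,0],[0.4,0,0,0,0,0,0],[-1,0,0,0,0,0,0],[-1,0,0,0,0,0,0],[-1,0,0,0,0,0,0]]' 30;python3 -m creep '[[-1,0,0,0,0,0,0],[-1,0,0,0,0,0,0]]'; python3 -m creep '[[-1,0,0,0,0,0,0],[-1,0,0,10,0,0,0],[-1,0,0,25,0,0,0],[-1,0,0,42,0,0,0],[-1,0,0,45,0,0,0]]'
```

```text
t: 34.35
eef_pos: [0.5578, -0.2706, 0.0324]
tool_rot: [0.0, 1.0, 0.0, 0.0]
contact_force: [-1.0, 0.2, 2.4]
gripper_width: 0.412
grasp_force: 30.0
t: 34.6
eef_pos: [0.5578, -0.2706, 0.0324]
tool_rot: [0.0, 1.0, 0.0, 0.0]
contact_force: [-0.5, 0.1, 4.0]
gripper_width: 0.413
grasp_force: 30.0
t: 35.22
eef_pos: [0.5571, -0.2703, 0.1554]
tool_rot: [-0.0, 1.0, 0.0, -0.001]
contact_force: [1.1, -0.8, -1.0]
gripper_width: 0.417
grasp_force: 30.2
```

```bash
python3 -m creep '[[-1,0,20,0,0,0,0],[-1,5,40,0,0,0,0],[-1,7,50,0,0,0,0],[-1,7,50,0,0,0,0],[-1,7,50,0,0,0,0]]'; python3 -m creep '[[-1,7,50,0,0,0,0],[-1,2.5,32,0,0,0,0],[-1,0,14,0,0,0,0],[-1,0,0,0,0,0,0],[-1,0,0,-25,0,0,0]]';python3 -m creep '[[-1,0,0,-42,0,0,0],[-1,0,0,-30,0,0,0],[-1,0,0,-12,0,0,0],[-1,0,0,0,0,0,0],[-1,0,0,0,0,0,0]]'
python3 - <<'E'
from m import *
p,T,im,d,X=look(); o=get_obs(); print(o['eef_pos'],top(X,(.593,.036),.03,.08,.106))
E
```

```text
t: 35.85
eef_pos: [0.5828, -0.0579, 0.1534]
tool_rot: [-0.0, 1.0, 0.0, -0.001]
contact_force: [0.1, 0.2, -1.0]
gripper_width: 0.409
grasp_force: 30.3
t: 36.48
eef_pos: [0.5946, 0.0333, 0.1306]
tool_rot: [0.0, 1.0, -0.001, 0.002]
contact_force: [-0.5, 0.1, -1.4]
gripper_width: 0.412
grasp_force: 30.3
t: 37.1
eef_pos: [0.5942, 0.0349, 0.0466]
tool_rot: [-0.0, 1.0, -0.0, 0.001]
contact_force: [-0.3, 0.1, -1.3]
gripper_width: 0.42
grasp_force: 30.2
[0.59427906 0.03518713 0.04669381] [5.975e+02 3.580e+01 2.500e+01 4.810e+01 9.870e+01 9.452e+06]
```

```bash
python3 -m creep '[[-1,-1,0.5,-5,0,0,0],[-1,0,0,0,0,0,0],[-1,0,0,-1,0,0,0],[-1,0,0,0,0,0,0]]'; python3 -m creep '[[-1,0,0,-1,0,0,0],[-1,0,0,0,0,0,0]]'
```

```text
t: 37.65
eef_pos: [0.5923, 0.0361, 0.0394]
tool_rot: [-0.0, 1.0, 0.0, 0.0]
contact_force: [-0.4, 0.5, -0.1]
gripper_width: 0.412
grasp_force: 30.3
t: 37.9
eef_pos: [0.5924, 0.0361, 0.0394]
tool_rot: [-0.0, 1.0, 0.0, 0.0]
contact_force: [-3.5, 0.7, 9.0]
gripper_width: 0.416
grasp_force: 31.3
```

```bash
python3 -m creep '[[-1,0,0,1,0,0,0],[0.03,0,0,0,0,0,0],[0.1,0,0,0,0,0,0],[0.4,0,0,0,0,0,0],[0.4,0,0,0,0,0,0]]'; python3 -m creep '[[0.4,0,0,10,0,0,0],[0.4,0,0,35,0,0,0],[0.4,0,0,45,0,0,0],[0.4,0,0,43,0,0,0],[0.4,0,0,0,0,0,0]]'; python3 -m creep '[[0.4,0,0,0,0,0,0],[0.4,0,0,0,0,0,0]]'
python3 - <<'E'
from m import *
p,T,im,d,X=look(); o=get_obs(); print(o['eef_pos'],top(X,(.593,.036),.03,.084,.1))
E
```

```text
t: 38.52
eef_pos: [0.5922, 0.036, 0.0392]
tool_rot: [0.0, 1.0, 0.0, -0.0]
contact_force: [0.2, 1.3, -0.9]
gripper_width: 0.699
grasp_force: 0.0
t: 39.15
eef_pos: [0.5948, 0.036, 0.1767]
tool_rot: [-0.001, 1.0, -0.0, 0.004]
contact_force: [0.2, 0.3, -0.3]
gripper_width: 0.698
grasp_force: 0.0
t: 39.4
eef_pos: [0.5913, 0.036, 0.1711]
tool_rot: [0.0, 1.0, 0.0, -0.001]
contact_force: [-0.4, 0.5, -0.3]
gripper_width: 0.697
grasp_force: 0.0
[0.5913433  0.03594991 0.17108884] [5.916e+02 3.580e+01 3.110e+01 3.020e+01 9.190e+01 1.632e+06]
```

```bash
python3 -m creep '[[0.4,-6,-20,0,0,0,0],[0.4,-15,-45,0,0,0,-0.04],[0.4,-17,-52,0,0,0,-0.04],[0.4,-17,-52,0,0,0,-0.04],[0.4,-17,-52,0,0,0,-0.0545]]';python3 -m creep '[[0.4,-17,-52,0,0,0,0],[0.4,-14,-35,0,0,0,0],[0.4,0,-10,0,0,0,0],[0.4,0,0,0,0,0,0],[0.4,0,0,0,0,0,0]]'; python3 -m creep '[[0.4,0,0,-30,0,0,0],[0.4,0,0,-45,0,0,0],[0.4,0,0,-40,0,0,0],[0.4,0,0,-20,0,0,0],[0.4,0,0,-4,0,0,0]]' 30; python3 -m creep '[[0.4,0,0,0,0,0,0],[0.4,0,0,0,0,0,0],[0.4,0,0,0,0,0,0]]'
```

```text
t: 40.08
eef_pos: [0.5182, -0.1881, 0.1721]
tool_rot: [0.0, 0.996, -0.089, -0.0]
contact_force: [0.4, -0.4, 1.0]
gripper_width: 0.699
grasp_force: 0.0
t: 40.7
eef_pos: [0.4897, -0.2806, 0.172]
tool_rot: [-0.0, 0.996, -0.086, -0.0]
contact_force: [0.3, -0.3, -0.4]
gripper_width: 0.7
grasp_force: 0.0
t: 41.32
eef_pos: [0.4892, -0.2811, 0.0325]
tool_rot: [-0.0, 0.996, -0.086, -0.001]
contact_force: [-0.3, -0.1, 0.5]
gripper_width: 0.703
grasp_force: 0.0
t: 41.7
eef_pos: [0.4899, -0.2823, 0.0343]
tool_rot: [0.0, 0.996, -0.087, 0.001]
contact_force: [0.4, -0.7, -0.2]
gripper_width: 0.702
grasp_force: 0.0
```

```bash
python3 -m creep '[[0.4,-1,0,-1,0,0,0],[0.4,0,0,0,0,0,0],[-1,0,0,0,0,0,0],[-1,0,0,0,0,0,0],[-1,0,0,0,0,0,0]]' 30;python3 -m creep '[[-1,0,0,0,0,0,0],[-1,0,0,0,0,0,0]]'; python3 -m creep '[[-1,0,0,0,0,0,0],[-1,0,0,10,0,0,0],[-1,0,0,25,0,0,0],[-1,0,0,42,0,0,0],[-1,0,0,45,0,0,0]]'
```

```text
t: 42.32
eef_pos: [0.4882, -0.282, 0.0324]
tool_rot: [-0.0, 0.996, -0.087, -0.0]
contact_force: [-1.4, 0.8, 1.8]
gripper_width: 0.371
grasp_force: 23.4
t: 42.58
eef_pos: [0.4882, -0.282, 0.0324]
tool_rot: [0.0, 0.996, -0.087, 0.0]
contact_force: [-0.7, -0.3, 1.1]
gripper_width: 0.37
grasp_force: 23.4
t: 43.2
eef_pos: [0.4877, -0.2818, 0.1555]
tool_rot: [-0.0, 0.996, -0.087, -0.0]
contact_force: [1.0, -0.4, -0.6]
gripper_width: 0.373
grasp_force: 23.6
```

```bash
python3 -m creep '[[-1,10,20,0,0,0,0],[-1,20,40,0,0,0,0],[-1,24,45,0,0,0,0],[-1,24,45,0,0,0,0],[-1,17,35,0,0,0,0]]';python3 -m creep '[[-1,8.5,19,0,0,0,0],[-1,0,0,0,0,0,0],[-1,0,0,-30,0,0,0],[-1,0,0,-45,0,0,0],[-1,0,0,-28,0,0,0]]'; python3 -m creep '[[-1,0,0,-6,0,0,0],[-1,0,0,0,0,0,0],[-1,0,0,0,0,0,0],[-1,0,0,0,0,0,0]]'
```

```text
t: 43.82
eef_pos: [0.5841, -0.0945, 0.1547]
tool_rot: [-0.0, 0.996, -0.086, 0.0]
contact_force: [-0.1, -0.7, -0.6]
gripper_width: 0.374
grasp_force: 23.7
t: 44.45
eef_pos: [0.5897, -0.081, 0.0498]
tool_rot: [0.001, 0.996, -0.089, -0.001]
contact_force: [0.6, 0.5, -1.5]
gripper_width: 0.37
grasp_force: 23.7
t: 44.95
eef_pos: [0.5925, -0.0781, 0.0465]
tool_rot: [-0.0, 0.996, -0.087, 0.001]
contact_force: [-0.3, -0.0, -0.8]
gripper_width: 0.372
grasp_force: 23.6
```

```bash
python3 -m creep '[[-1,-0.5,0,-5,0,0,0],[-1,0,0,0,0,0,0],[-1,0,0,-1,0,0,0],[-1,0,0,0,0,0,0]]'; python3 -m creep '[[-1,0,0,-1,0,0,0],[-1,0,0,0,0,0,0]]'
```

```text
t: 45.45
eef_pos: [0.5912, -0.078, 0.0394]
tool_rot: [-0.0, 0.996, -0.087, 0.0]
contact_force: [-1.1, 0.6, -0.2]
gripper_width: 0.372
grasp_force: 23.9
t: 45.7
eef_pos: [0.5912, -0.078, 0.0393]
tool_rot: [-0.0, 0.996, -0.087, -0.0]
contact_force: [-3.8, 1.9, 9.8]
gripper_width: 0.373
grasp_force: 25.2
```

Contact; release, lift, and go to the bottle at (419.1, -294.5), turning back.

```bash
python3 -m creep '[[-1,0,0,1,0,0,0],[0.03,0,0,0,0,0,0],[0.1,0,0,0,0,0,0],[0.4,0,0,0,0,0,0],[0.4,0,0,0,0,0,0]]'; python3 -m creep '[[0.4,0,0,10,0,0,0],[0.4,0,0,35,0,0,0],[0.4,0,0,45,0,0,0],[0.4,0,0,43,0,0,0],[0.4,-16,-20,0,0,0,0]]'; python3 -m creep '[[0.4,-32,-40,0,0,0,0.04],[0.4,-36,-45,0,0,0,0.04],[0.4,-36,-45,0,0,0,0.04],[0.4,-32,-42,0,0,0,0.0545],[0.4,-20,-24,0,0,0,0]]';python3 -m creep '[[0.4,0,0,0,0,0,0],[0.4,0,0,0,0,0,0],[0.4,0,0,-30,0,0,0],[0.4,0,0,-45,0,0,0],[0.4,0,0,-40,0,0,0]]';python3 -m creep '[[0.4,0,0,-20,0,0,0],[0.4,0,0,-3,0,0,0],[0.4,0,0,0,0,0,0],[0.4,0,0,0,0,0,0],[0.4,0,0,0,0,0,0]]'
```

```text
t: 46.32
eef_pos: [0.5912, -0.078, 0.0392]
tool_rot: [0.0, 0.996, -0.087, -0.0]
contact_force: [-0.4, -0.8, -0.1]
gripper_width: 0.701
grasp_force: 0.0
t: 46.95
eef_pos: [0.5785, -0.0971, 0.1764]
tool_rot: [-0.001, 0.996, -0.085, 0.004]
contact_force: [-0.2, -0.6, -0.0]
gripper_width: 0.697
grasp_force: 0.0
t: 47.58
eef_pos: [0.4157, -0.2965, 0.172]
tool_rot: [-0.0, 1.0, -0.002, -0.001]
contact_force: [0.4, 0.3, 0.6]
gripper_width: 0.701
grasp_force: 0.0
t: 48.2
eef_pos: [0.4203, -0.2924, 0.0558]
tool_rot: [-0.0, 1.0, 0.002, 0.0]
contact_force: [1.1, 1.3, -0.2]
gripper_width: 0.699
grasp_force: 0.0
t: 48.82
eef_pos: [0.4198, -0.2941, 0.0351]
tool_rot: [0.0, 1.0, 0.0, 0.001]
contact_force: [0.3, -0.3, 0.0]
gripper_width: 0.702
grasp_force: 0.0
```

```bash
python3 -m creep '[[0.4,0,-0.5,-3,0,0,0],[0.4,0,0,0,0,0,0],[-1,0,0,0,0,0,0],[-1,0,0,0,0,0,0],[-1,0,0,0,0,0,0]]' 30;python3 -m creep '[[-1,0,0,0,0,0,0],[-1,0,0,0,0,0,0]]'; python3 -m creep '[[-1,0,0,0,0,0,0],[-1,0,0,10,0,0,0],[-1,0,0,25,0,0,0],[-1,0,0,42,0,0,0],[-1,0,0,45,0,0,0]]'; python3 -m creep '[[-1,8,20,0,0,0,0],[-1,16,40,0,0,0,0],[-1,20,45,0,0,0,0],[-1,20,45,0,0,0,0],[-1,20,45,0,0,0,0]]'; python3 -m creep '[[-1,18,45,0,0,0,0],[-1,12,25,0,0,0,0],[-1,0,10,0,0,0,0],[-1,0,0,0,0,0,0],[-1,0,0,-25,0,0,0]]';python3 -m creep '[[-1,0,0,-42,0,0,0],[-1,0,0,-30,0,0,0],[-1,0,0,-12,0,0,0],[-1,0,0,0,0,0,0],[-1,0,0,0,0,0,0]]'
```

```text
t: 49.45
eef_pos: [0.4192, -0.2946, 0.0314]
tool_rot: [-0.0, 1.0, 0.0, 0.0]
contact_force: [-0.4, 0.8, 3.7]
gripper_width: 0.386
grasp_force: 29.9
t: 49.7
eef_pos: [0.4193, -0.2945, 0.0314]
tool_rot: [0.0, 1.0, 0.0, 0.0]
contact_force: [0.0, 1.3, 4.4]
gripper_width: 0.384
grasp_force: 30.0
t: 50.32
eef_pos: [0.4187, -0.2942, 0.1545]
tool_rot: [-0.0, 1.0, 0.0, -0.001]
contact_force: [0.7, 0.8, -1.3]
gripper_width: 0.384
grasp_force: 30.0
t: 50.95
eef_pos: [0.5036, -0.098, 0.1537]
tool_rot: [0.0, 1.0, 0.0, 0.0]
contact_force: [0.6, 0.7, -0.7]
gripper_width: 0.388
grasp_force: 30.0
t: 51.58
eef_pos: [0.5341, -0.0214, 0.1297]
tool_rot: [0.0, 1.0, -0.001, 0.002]
contact_force: [0.6, -1.3, -1.6]
gripper_width: 0.388
grasp_force: 30.1
t: 52.2
eef_pos: [0.5341, -0.02, 0.0455]
tool_rot: [-0.0, 1.0, -0.0, 0.001]
contact_force: [-0.2, 0.7, -0.3]
gripper_width: 0.387
grasp_force: 30.0
```

```bash
python3 -m creep '[[-1,0,0.5,-5,0,0,0],[-1,0,0,0,0,0,0],[-1,0,0,-1,0,0,0],[-1,0,0,0,0,0,0]]'; python3 -m creep '[[-1,0,0,-1,0,0,0],[-1,0,0,0,0,0,0]]'
```

```text
t: 52.7
eef_pos: [0.5334, -0.0189, 0.0385]
tool_rot: [-0.0, 1.0, 0.0, 0.0]
contact_force: [0.1, -0.1, 1.0]
gripper_width: 0.385
grasp_force: 30.2
t: 52.95
eef_pos: [0.5335, -0.0189, 0.0384]
tool_rot: [-0.0, 1.0, 0.0, 0.0]
contact_force: [-3.3, 0.8, 12.4]
gripper_width: 0.389
grasp_force: 31.4
```

Release, rise to the w1 reference pose (0.5355, -0.0177, 0.258) and compare.

```bash
python3 -m creep '[[-1,0,0,1,0,0,0],[0.03,0,0,0,0,0,0],[0.1,0,0,0,0,0,0],[0.4,0,0,0,0,0,0],[0.4,0,0,0,0,0,0]]'; python3 -m creep '[[0.4,0,0,10,0,0,0],[0.4,0,0,35,0,0,0],[0.4,0,0,50,0,0,0],[0.4,0,0,60,0,0,0],[1,2,1,55,0,0,0]]'; python3 -m creep '[[1,0,0,10,0,0,0],[1,0,0,0,0,0,0],[1,0,0,0,0,0,0],[1,0,0,0,0,0,0]]'
python3 - <<'E'
from m import *
for i in range(2):
    p,T,im,d,X=look('w8'); o=get_obs(); print(o['eef_pos'])
    X1=np.load('w1.npz')['X']; im1=np.load('w1.npz')['im']
    K=dict(bottle=((.533,-.02),.025,.092,.11),hex=((.592,-.079),.025,.088,.106),can=((.593,.036),.03,.084,.1),turq=((.707,.047),.03,.012,.03),red=((.45,-.011),.03,.07,.11),blue=((.515,.114),.03,.07,.11))
    for k,v in K.items(): print(k,top(X1,*v)[:2],top(X,*v)[:2])
E
```

```text
t: 53.58
eef_pos: [0.5332, -0.019, 0.0382]
tool_rot: [0.0, 1.0, 0.0, -0.0]
contact_force: [-0.7, 0.7, 0.0]
gripper_width: 0.698
grasp_force: 0.0
t: 54.2
eef_pos: [0.535, -0.0183, 0.2511]
tool_rot: [-0.0, 1.0, -0.0, 0.0]
contact_force: [1.2, 0.8, 0.1]
gripper_width: 0.892
grasp_force: 0.0
t: 54.7
eef_pos: [0.5343, -0.018, 0.2568]
tool_rot: [0.0, 1.0, 0.0, -0.001]
contact_force: [0.2, -0.3, -0.1]
gripper_width: 1.005
grasp_force: 0.0
[ 0.53450931 -0.01808841  0.25699568]
bottle [533.  -19.4] [532.7 -19.1]
hex [591.4 -77.7] [590.6 -77.2]
can [592.9  35.3] [590.6  35.3]
turq [702.6  46.1] [701.6  46. ]
red [449.6 -12.4] [449.8 -12.3]
blue [514.2 113.9] [514.4 113.7]
[ 0.53467567 -0.01809544  0.25724338]
bottle [533.  -19.4] [532.3 -19. ]
hex [591.4 -77.7] [590.8 -77.2]
can [592.9  35.3] [590.9  35.4]
turq [702.6  46.1] [701.6  46. ]
red [449.6 -12.4] [449.8 -12.3]
blue [514.2 113.9] [514.4 113.8]
```

View pics/w8.png

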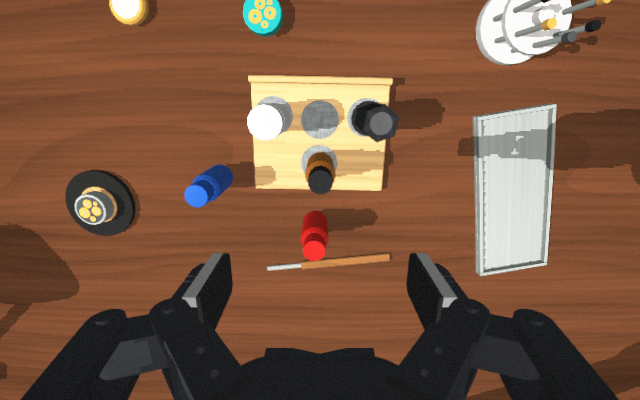

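```bash
python3 -c "
from station import *
print(hand_in())"
```

```text
the job is handed in; nothing more can be done
None
```

The job is handed in at about 55 s: the movement lies within 1 mm of the pad's middle. The bottle, hexagonal post and canister are back upright on the rack, within about 2 mm of where they started (the canister is farthest off). I saw no movement of the bystanders and look-alikes.

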